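# Dose one capsule into the sample cup

## Robot

A 6-joint arm with a two-finger parallel gripper is mounted at the origin on a cart in front of the work surface, level with it; the furniture and walls round the work are solid. World frame = base frame: x ahead of the robot, y to its left, z up, the work surface at z = 0. Lengths are in mm, angles in rad, forces in N, time in s.
With the tool pointing down it reaches from about 300 to 775 mm from the base axis. Payload 14.6 kg.
Tool frame: the origin (TCP) lies at the very end of the fingers, on their centre line; the grasp point (between the pads) lies 19 mm behind it; z points along the fingers, y is the line along which they close (so a half turn about z gives the same grasp; the last joint's range is limited). The gripper opens to 85 mm and grips with 20 to 120 N. Pads are 22 mm wide; open, the fingers measure 114 mm over their backs; the gripper's body (76 mm by 85 mm) begins 54 mm behind the grasp point. The pads swing forward as they close: fully open they stand 13 mm farther back than shut.
Start: joints at [-1.305, 0.3, 1.521, -0, 1.321, -0.067], TCP at [179.673, -519.815, 231.281] pointing down, gripper open.
Joint ranges: [-3.03, 3.03], [-0.79, 2.21], [0.23, 2.52], [-1.04, 4.18], [0, 3.07], [-2.55, 2.55]. Speed limits (rad/s): [2.22, 2.22, 2.57, 3.14, 3.14, 3.14].

## Interface

Orientations are given as a unit quaternion [w, x, y, z].
In Python, from bench import ctrl gives the robot as it stands.
- The arm moves only by the shell command python3 -m crank 'ROWS' [FORCE]. ROWS is a JSON list of rows, 1 to 10 of them, each of 7 numbers: dx, dy, dz in mm, then a rotation vector rx, ry, rz in rad, then the opening from 0.0 (shut) to 1.0 (fully open); each row is the pose to reach, as a shift and turn from the pose commanded when the command began, along the tool's axes at that moment; what a row does not reach only later rows make up. A row lasts 1/8 s, in which the tool goes at most 62.5 mm and 0.188 rad, less where a joint would pass 70% of its speed; a pose out of reach is approached as far as the arm can. The fingers move at their own pace and stop on an object; FORCE is the grip in N (left out, the last holds). Time passes only in rows, so rows that do not move let the fingers close. It prints the time, the measured TCP pose, the force, the opening and the grip force at its end.
- ctrl.get_state(): the state, without advancing time (a new reading comes with each control period).
- ctrl.snapshot(name): name is "side" or "top"; returns a dict with "color" (384x512x3 uint8, red, green, blue), "mtx" (3x3 intrinsics, pixels), "world_from_camera" (4x4, takes a point from camera to world coordinates). Camera axes: x right, y up, looking along -z (the intrinsics and any distortion apply to the point x, -y, -z); pixel columns grow to the right and rows downward; lengths in mm; the calibration is good to about 2 mm. A picture is of the moment at which its call begins. There is no depth.
- ctrl.hand_in(): hands the job in; it is judged then, once.
The state is a dict: "time_s": time; "qpos": joint angles; "qvel": joint speeds; "tau": joint torques, N m; "position": TCP position; "ee_rot": TCP orientation; "force": force on the tool from outside, world axes, zero at the start; "torque": the same for the moment, N m; "opening": opening from 0.0 (shut) to 1.0 (fully open); "grip_force": force on a finger pad.
Only numpy, scipy, OpenCV 4.12 (cv2) and the standard library are available. Lean on these libraries where they do the work, as an engineer would, in place of code of your own. Each camera call takes 0.05 s, during which the arm holds its last target. There are 200 camera calls.

## Task

Stand the open sample cup on the bench in the wire cradle of the capsule dispenser, pushed fully home under the outlet. Then press the black palm knob down once, gently, until you feel the plunger bottom on its stop, so that one capsule drops into the cup, and let the knob come all the way up again. One capsule only; do not lean on the plunger once it has bottomed, and leave the other things on the bench where they are.

Things in the scene. Friction and masses are not known exactly. Their poses are not given: they have to be found in the camera images.
- dispenser: Bench capsule dispenser, fixed: grey pedestal and gear case on a steel foot plate, clear capsule magazine, black palm knob. 200 x 92 mm. Origin: on the bench, where the cup's centre is when home; +x from the cup to the knob, z up. Heights: cheeks from x = 34 mm, 58 mm wide, 86 mm; magazine x 42 to 74 mm, y +-16, 137 mm; gear case x 88 to 150 mm, 92 mm. Screws at x = 45 mm reach y +-39.
- cup_seat (a point): Where the centre of the cup's underside lies when it is home (the dispenser's origin). Round it lies the cradle, a U of 8 mm steel wire 6 to 14 mm above the bench, 51 mm wide inside, round at the back, touching the cup there when home; its straight sides run to x = -12 mm and flare to 80 mm inside at x = -34 mm. The cup goes in from -x, upright, standing on the bench or lifted up to 4 mm.
- head_top (a point): On the aluminium track, centre line, 79 mm above the bench, at x = 30 mm. Towards -x from here the delivery head, 44 mm wide, overhangs the cradle to about x = -8 to -24 mm, between 58 and 79 mm above the bench: a cup cannot be lowered into the seat from above, it must slide in beneath. The capsule drops through it within 12 mm of the cup's centre.
- knob_top (a point): Centre of the flat top of the round black palm knob, 38 mm in diameter; at rest 194 mm above the bench, at x = 108 mm on the dispenser's centre line. It goes straight down with the plunger. Press it from above with closed fingers. The magazine beside it is 137 mm high, just lower than the knob at its stop.
- plunger (a joint): Stroke of the knob in m: 0 up, grows downward. Spring about 3 N at the start plus 0.1 N per mm, friction under 1 N; it springs back. The stroke to the stop differs each time (40 to 56 mm, it can only be felt): there the force rises steeply from about 8 N. Bear on it with 13 to 17 N to be sure; over 22 N is too much. The capsule falls only in the last 4 mm of the stroke.
- capsule_1: The lowest of the white plastic capsules in the magazine: a disc 20 mm in diameter, 12 mm high, 10 g; it lies in the shuttle's pocket, 62 mm above the bench, 58 mm in +x from the dispenser's origin. Origin: centre of its underside. This one is dispensed first.
- capsule_2: The next capsule of the same size, lying on the first. It must stay in the dispenser.
- sample_cup_c: The open, empty sample cup, off-white plastic, no lid: 60 mm across at the rim, 48 mm at the foot, 52 mm high, about 40 g, wall about 2 mm. Origin: centre of its underside, z up. Grasp it across the rim or the upper wall from above.
- sample_cup_b: A closed sample cup with a lid, 64 mm across, 58 mm high, to be left alone. It and the open cup may be swapped. Origin: centre of its underside.
- tape_clear: Roll of tape lying flat, 90 mm across, 48 mm high; bystander. Origin: centre of its underside.
- tape_gun: Black hand tape dispenser lying on its side on the bench between the cups' places and the dispenser, 234 x 232 mm, 66 mm high; it stays put, a bystander. Origin: under its centre.
- tie_spool: Spool of twist tie standing on end, 61 mm across, 40 mm high; bystander. Origin: centre of its underside.
- peg_d: Plastic spring peg for bag mouths lying flat, 21 x 71 x 10 mm, long along its y; bystander. Origin: centre of its underside.
- tally_counter: Small hand tally counter, 58 x 50 x 27 mm; bystander. Origin: centre of its underside.
Not all that is in view belongs to the job. Leave any blue or purple look-alike of the sample_cup_c alone.

How it is judged (in metres and radians):
On the way, in this order (a step that is already met when the one before it is completed fails the run):
1. the open cup stands home in the cradle, with the knob still up and the first capsule still in the dispenser (horizontal distance between sample_cup_c and cup_seat below 0.006 m and height (world z) of sample_cup_c below 0.004 m and angle between sample_cup_c's own z axis and vertical below 0.1 rad and value of joint plunger below 0.0015 m and height (world z) of capsule_1 above 0.055 m), for 0.2 s.
2. the knob is pressed down against its stop (more than 12 N, which the spring alone does not give) (horizontal distance between sample_cup_c and cup_seat below 0.006 m and height (world z) of sample_cup_c below 0.004 m and angle between sample_cup_c's own z axis and vertical below 0.1 rad and contact force between anything else and plunger above 12 N and value of joint plunger above 0.038 m), for 0.04 s.
3. the first capsule lies in the cup and the knob is fully up again (horizontal distance between capsule_1 and sample_cup_c below 0.02 m and height (world z) of capsule_1 below 0.03 m and value of joint plunger below 0.0015 m), for 0.2 s.
At the end, for the whole second after the job is handed in: The open cup stands upright on the bench, its centre within 6 mm of the seat in the cradle; the first capsule lies in it, at rest (within 20 mm of the cup's axis and below 30 mm); the second capsule is still in the dispenser; the knob is up to within 1.5 mm (all of step 3 and horizontal distance between sample_cup_c and cup_seat below 0.006 m and height (world z) of sample_cup_c below 0.004 m and angle between sample_cup_c's own z axis and vertical below 0.1 rad and z of capsule_2 in the frame of dispenser above 0.055 m and linear speed of capsule_1 below 0.02 m/s and linear speed of sample_cup_c below 0.01 m/s); the robot touches nothing.
It fails at once if the plunger is loaded with more than 22 N (contact force between anything else and plunger above 22 N).
It fails at once if the open cup is tipped by more than 30 degrees (angle between sample_cup_c's own z axis and vertical above 0.52 rad).
It fails at once if a second capsule leaves the dispenser (z of capsule_2 in the frame of dispenser below 0.055 m).
It fails at once if a bystander (closed cup, tape roll, tie spool, peg or tally counter) is shifted by more than 15 mm (distance of any of sample_cup_b, tape_clear, tie_spool, peg_d, tally_counter from where it was at the start of the episode above 0.015 m).
It also fails if it takes over 54 s, if anything falls off the work surface, if the arm or the gripper's body presses on something with over 40 N, if the wrist force passes 120 N, or if a joint passes its speed limit or range.

## Working session

There is one attempt and no reset: what is moved stays moved. The work goes in short steps, Python scripts to look and compute and a shell command to move; the robot and the scene stay as the last step left them, time stands still between calls to the robot, and variables do not carry over. Pictures are saved under pics/ and viewed, at most 10 in all, crops included, and the job is handed in when it is done.

```bash
mkdir -p pics; ls; python3 - <<'E'
from bench import ctrl
import cv2,numpy as np,json
for n in ("side","top"):
    s=ctrl.snapshot(n); cv2.imwrite(f"pics/{n}0.png",s["color"][:,:,::-1])
    np.savez(f"{n}0.npz",**s); print(n,np.round(s["mtx"],1).tolist(),np.round(s["world_from_camera"],3).tolist(),list(s))
st=ctrl.get_state();print(st["time_s"],st["position"],st["ee_rot"])
E
```

```text
pics
side [[477.5, 0.0, 256.0], [0.0, 477.5, 189.5], [0.0, 0.0, 1.0]] [[0.986, 0.113, -0.12, 430.732], [-0.163, 0.57, -0.806, -1028.507], [-0.022, 0.814, 0.58, 821.725], [0.0, 0.0, 0.0, 1.0]] ['color', 'mtx', 'world_from_camera']
top [[418.0, 0.0, 251.3], [0.0, 418.0, 188.8], [0.0, 0.0, 1.0]] [[-0.022, 0.993, -0.114, 447.678], [-1.0, -0.023, -0.009, -72.883], [-0.011, 0.113, 0.993, 1154.991], [0.0, 0.0, 0.0, 1.0]] ['color', 'mtx', 'world_from_camera']
0.1 [ 179.60849693 -519.6114369   230.76943725] [-5.36344365e-04  9.86188965e-01  1.65623175e-01 -4.85552765e-05]
```

View pics/side0.png

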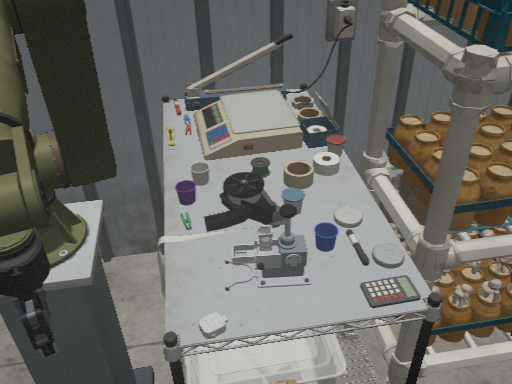

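View pics/top0.png

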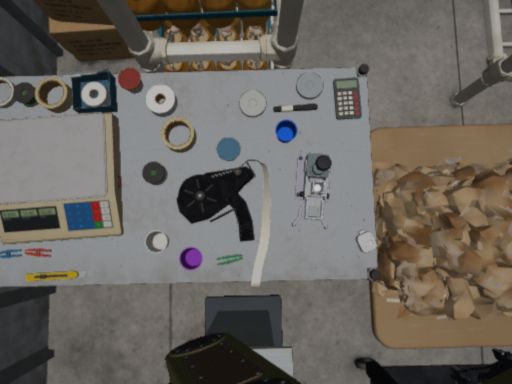

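Side view: the cup candidates are a grey-white open cup (200,174), purple (186,192), blue (326,237) and a blue-lidded cup (292,200). In the top view they are at (157,241), (191,258), (286,130) and (228,149). By the description I choose the off-white one at top (157,241). The dispenser's knob is at top (323,163) and its cradle at about (314,215), opening towards the robot. I'll check both in a close crop.

```bash
python3 - <<'E'
import cv2,numpy as np
t=cv2.imread("pics/top0.png");s=cv2.imread("pics/side0.png")
z=lambda im,x,y,w,h,k:cv2.resize(im[y:y+h,x:x+w],None,fx=k,fy=k,interpolation=cv2.INTER_CUBIC)
a=np.hstack([z(t,285,140,60,100,5),z(t,130,220,80,60,5)[:300].copy() if 0 else cv2.copyMakeBorder(z(t,135,220,80,50,5),0,250,0,0,cv2.BORDER_CONSTANT)])
a[255:500,300:700]=z(s,165,155,80,49,5)
cv2.imwrite("pics/c1.png",a)
cv2.imwrite("pics/c2.png",z(s,215,190,110,100,6)[:600,:])
E
```

```text
(no output)
```

View pics/c1.png

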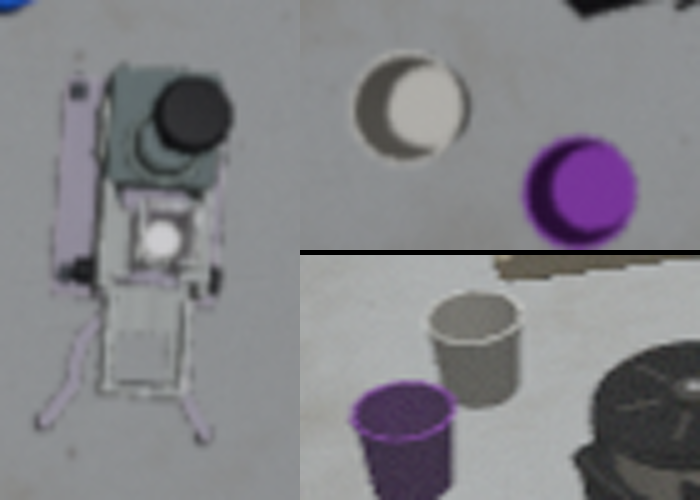

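View pics/c2.png

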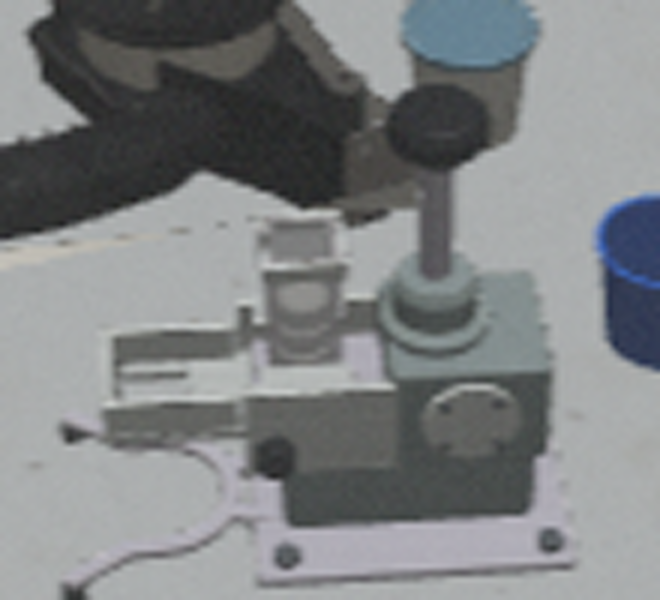

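The crops confirm it. The off-white cup is open, with its rim centre at about top (157,241). The dispenser shows the knob at top (323.6,162.4) and side (288,209), and wire tips at top (293.4,224.8) and (325.8,227.2), which are side (227,262.2) and (227.3,288.7). Now I'll measure.

```bash
cat > h.py <<'E'
import cv2,numpy as np
def ray(d,uv):
    T=d["world_from_camera"];K=d["mtx"]
    v=np.array([(uv[0]-K[0,2])/K[0,0],-(uv[1]-K[1,2])/K[1,1],-1.]);return T[:3,3],T[:3,:3]@v
def onz(d,uv,z):
    o,v=ray(d,uv);return o+v*(z-o[2])/v[2]
def tri(a,b):
    (o,v),(p,w)=a,b
    t=np.linalg.lstsq(np.c_[v,-w],p-o,rcond=None)[0];A=o+v*t[0];B=p+w*t[1];return (A+B)/2,np.linalg.norm(A-B)
def blob(im,lo,hi,box):
    x,y,w,h=box;m=cv2.inRange(cv2.cvtColor(im[y:y+h,x:x+w],cv2.COLOR_RGB2HSV),lo,hi)
    c=max(cv2.findContours(m,cv2.RETR_EXTERNAL,cv2.CHAIN_APPROX_NONE)[0],key=cv2.contourArea)
    e=cv2.fitEllipse(cv2.convexHull(c));return np.array(e[0])+[x,y],e[1]
E
python3 - <<'E'
from h import *
np.set_printoptions(precision=1,suppress=True)
t=dict(np.load("top0.npz"));s=dict(np.load("side0.npz"))
k,sz=blob(t["color"],(0,0,0),(180,255,60),(312,150,25,22));print("knob px",k,sz,onz(t,k,192))
print("knob tri",tri(ray(t,k),ray(s,(288,208.7))))
g=(t["color"][225:257,140:172]).astype(int).mean(2);print("bg",np.median(g))
W=[]
for a,b in(((293.4,224.8),(227,262.2)),((325.8,227.2),(227.3,288.7))):
    W.append(onz(t,a,10)); print("tip",onz(t,a,10),onz(s,b,10),tri(ray(t,a),ray(s,b))[0])
print("head front",onz(t,(305.0,218.4),79),onz(t,(321.4,218.6),79))
for p in((157.2,241),(191,258)):print("cup",onz(t,p,52))
print("rim edges",[onz(t,p,52) for p in((145.6,241),(168.8,241),(157.2,230),(157.2,252.4))])
print("side rim",onz(s,(165+(475-300)/5,155+(318-255)/5),52))
print("peg",onz(t,(230,259),5),"gun tip",onz(t,(247,240),33), onz(t,(250,178),33), onz(t,(180,210),60))
q=onz(t,k,194)
for S in("top",):
    m=(W[0]+W[1])/2;d=q-m;print("mid",m,"len",np.hypot(*d[:2]),"yaw",np.arctan2(d[1],d[0]))
E
```

```text
knob px [322.7 162.8] (14.924310684204102, 15.335294723510742) [ 614.9 -231.9  192. ]
knob tri (array([ 616.8, -232.7,  188.1]), np.float64(2.5393084144141156))
bg 141.0
tip [ 477.1 -175.3   10. ] [ 480.5 -186.6   10. ] [ 479.2 -176.2   -0. ]
tip [ 468.7 -263.2   10. ] [ 471.4 -271.9   10. ] [ 470.3 -264.5    2.1]
head front [ 491.1 -199.4   79. ] [ 489.6 -241.4   79. ]
cup [441.5 187.   52. ]
cup [395.6  98.3  52. ]
rim edges [array([442.2, 217.5,  52. ]), array([440.9, 156.5,  52. ]), array([470.3, 187.1,  52. ]), array([411.9, 186.9,  52. ])]
side rim [444.5 184.   52. ]
peg [388.4  -0.5   5. ] gun tip [438.9 -48.4  33. ] [605.5 -60.   33. ] [521.1 125.4  60. ]
mid [ 472.9 -219.2   10. ] len 142.15286304043283 yaw -0.08726520544352057
```

```bash
cat >> h.py <<'E'
from scipy.spatial.transform import Rotation as R
def target(yaw,tilt):   # tool x along yaw, z down, body leaning back by tilt
    return R.from_euler("z",yaw)*R.from_euler("y",-tilt)*R.from_euler("x",np.pi)
def plan(*goals):       # goals: (xyz, yaw, tilt)
    from bench import ctrl
    st=ctrl.get_state();q=st["ee_rot"];R0=R.from_quat([*q[1:],q[0]])
    for p,y,t in goals:
        d=R0.inv().apply(np.array(p)-st["position"]);r=(R0.inv()*target(y,t)).as_rotvec()
        print(np.round(d,1),np.round(r,4),"rows>=",np.ceil(max(np.linalg.norm(d)/62.5,np.linalg.norm(r)/.188)))
    print("now",np.round(st["position"],1),np.round(st["force"],1),"t",round(st["time_s"],2),"zaxis",np.round(R0.apply([0,0,1]),3))
E
python3 -c "
from h import *
print(target(-.09,.3).apply([[1,0,0],[0,1,0],[0,0,1]]).round(2))
plan(([443,186,160],-.09,.3),([443,186,230],-.09,.3))"
```

```text
[[ 0.95 -0.09  0.3 ]
 [-0.09 -1.    0.  ]
 [ 0.29 -0.03 -0.96]]
[ 479.4 -580.8   71.4] [-0.0645  0.2957  0.4194] rows>= 13.0
[ 479.4 -580.9    1.4] [-0.0645  0.2957  0.4194] rows>= 13.0
now [ 179.6 -519.6  230.8] [0.6 0.  0.4] t 0.1 zaxis [-0.     0.001 -1.   ]
```

```bash
python3 -m crank '[[479,-581,1,-0.0645,0.2957,0.4194,1],[479,-581,1,-0.0645,0.2957,0.4194,1],[479,-581,1,-0.0645,0.2957,0.4194,1],[479,-581,1,-0.0645,0.2957,0.4194,1],[479,-581,1,-0.0645,0.2957,0.4194,1],[479,-581,1,-0.0645,0.2957,0.4194,1],[479,-581,1,-0.0645,0.2957,0.4194,1],[479,-581,1,-0.0645,0.2957,0.4194,1],[479,-581,1,-0.0645,0.2957,0.4194,1],[479,-581,1,-0.0645,0.2957,0.4194,1]]' 25
python3 -c "
from h import *
plan(([443,186,120],-.09,.3))"
```

```text
time_s: 1.35
position: [391.9, 48.7, 230.7]
ee_rot: [0.007, 0.988, -0.044, 0.15]
force: [2.0, -1.9, 0.7]
opening: 0.999
grip_force: 0.0
[   3.9 -141.4  117.1] [ 0.0009 -0.0019  0.0002] rows>= 3.0
now [391.9  48.7 230.7] [ 2.  -1.9  0.7] t 1.35 zaxis [ 0.296 -0.028 -0.955]
```

```bash
python3 -m crank '[[4,-141,117,0,0,0,1],[4,-141,117,0,0,0,1],[4,-141,117,0,0,0,1],[4,-141,117,0,0,0,1]]'
python3 -c "
from h import *
plan(([449,185.5,22],-.09,.3))
from bench import ctrl
s=ctrl.snapshot('side');cv2.imwrite('pics/s2.png',cv2.resize(s['color'][110:240,130:290,::-1],None,fx=4,fy=4))"
```

```text
time_s: 1.85
position: [441.4, 185.2, 116.0]
ee_rot: [0.008, 0.988, -0.043, 0.146]
force: [-0.3, -1.0, 0.0]
opening: 0.996
grip_force: 0.0
[-20.1  -1.4  92.2] [0.003  0.0056 0.0041] rows>= 2.0
now [441.4 185.2 116. ] [-0.3 -1.   0. ] t 1.85 zaxis [ 0.289 -0.029 -0.957]
```

View pics/s2.png

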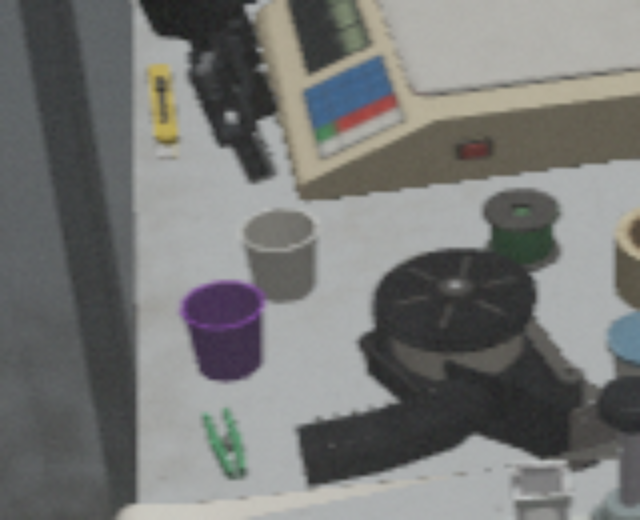

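The picture shows the fingers above and behind the cup (cup rim centre at about 200,167), lean as planned, with nothing in the way. Descending.

```bash
python3 -m crank '[[-10,-1,46,0,0,0,1],[-20,-1,90,0,0,0,1],[-20,-1,90,0,0,0,1],[-20,-1,90,0,0,0,1]]' && python3 -m crank '[[0,0,0,0,0,0,0],[0,0,0,0,0,0,0],[0,0,0,0,0,0,0],[0,0,0,0,0,0,0],[0,0,0,0,0,0,0],[0,0,0,0,0,0,0]]' 25
python3 -c "
from h import *
plan(([449,185.5,132],-.09,.3))"
```

```text
time_s: 2.4
position: [451.2, 183.7, 30.1]
ee_rot: [0.007, 0.988, -0.045, 0.151]
force: [0.5, 0.7, 0.4]
opening: 1.001
grip_force: 0.0
time_s: 3.15
position: [451.1, 184.1, 29.8]
ee_rot: [0.007, 0.988, -0.044, 0.151]
force: [-6.2, -3.2, 17.1]
opening: 0.68
grip_force: 22.9
[ 28.4  -1.2 -98.2] [-0.0001 -0.0035  0.0002] rows>= 2.0
now [451.1 184.1  29.8] [-6.2 -3.2 17.1] t 3.15 zaxis [ 0.298 -0.027 -0.954]
```

```bash
python3 -m crank '[[0,0,0,0,0,0,1],[0,0,0,0,0,0,1],[0,0,0,0,0,0,1],[0,0,0,0,0,0,1],[2,0,7,0,0,0,1],[2,0,7,0,0,0,1]]' && python3 -m crank '[[0,0,0,0,0,0,0],[0,0,0,0,0,0,0],[0,0,0,0,0,0,0],[0,0,0,0,0,0,0],[0,0,0,0,0,0,0]]' 25 
python3 -c "
from h import *
plan(([449,185.5,132],-.09,.3))"
```

```text
time_s: 3.9
position: [454.2, 183.3, 21.1]
ee_rot: [0.007, 0.988, -0.044, 0.149]
force: [-0.0, 0.2, -1.4]
opening: 1.0
grip_force: 0.0
time_s: 4.53
position: [454.3, 183.5, 22.0]
ee_rot: [0.007, 0.988, -0.044, 0.15]
force: [-2.0, -1.2, 5.6]
opening: 0.681
grip_force: 26.1
[  27.4   -1.4 -106.7] [ 0.0008 -0.0009  0.0004] rows>= 2.0
now [454.3 183.5  22. ] [-2.  -1.2  5.6] t 4.53 zaxis [ 0.295 -0.027 -0.955]
```

```bash
python3 -m crank '[[18,0,-57,0,0,0,0],[36,0,-115,0,0,0,0],[36,0,-115,0,0,0,0],[36,0,-115,0,0,0,0]]'
python3 -c "
from h import *
plan(([435,-215,142],-.09,.3))"
```

```text
time_s: 5.03
position: [454.2, 183.5, 141.7]
ee_rot: [0.007, 0.988, -0.044, 0.149]
force: [0.1, 0.6, -0.9]
opening: 0.68
grip_force: 27.3
[ 15.9 398.6   5.1] [0.0011 0.0001 0.0003] rows>= 7.0
now [454.2 183.5 141.7] [ 0.1  0.6 -0.9] t 5.03 zaxis [ 0.294 -0.028 -0.955]
```

```bash
python3 -m crank '[[2,40,1,0,0,0,0],[4,95,2,0,0,0,0],[6,150,2,0,0,0,0],[8,205,3,0,0,0,0],[10,260,3,0,0,0,0],[13,315,4,0,0,0,0],[15,365,5,0,0,0,0],[16,398,5,0,0,0,0],[16,398,5,0,0,0,0],[16,398,5,0,0,0,0]]'
python3 -c "
from h import *
plan(([435,-215,62],-.09,.3))
from bench import ctrl
a=ctrl.snapshot('side');b=ctrl.snapshot('top');np.savez('s3.npz',**a);np.savez('t3.npz',**b)
f=lambda i,x,y:cv2.resize(i[y:y+120,x:x+100,::-1],None,fx=4,fy=4,interpolation=cv2.INTER_CUBIC)
cv2.imwrite('pics/s3.png',np.hstack([f(a['color'],170,170),f(b['color'],270,160)]))"
```

```text
time_s: 6.28
position: [435.0, -213.7, 141.4]
ee_rot: [0.007, 0.988, -0.045, 0.148]
force: [-0.5, -0.3, 0.5]
opening: 0.68
grip_force: 27.3
[-23.2   1.3  75.9] [-0.0001  0.0017 -0.0003] rows>= 2.0
now [ 435.  -213.7  141.4] [-0.5 -0.3  0.5] t 6.28 zaxis [ 0.293 -0.026 -0.956]
```

View pics/s3.png

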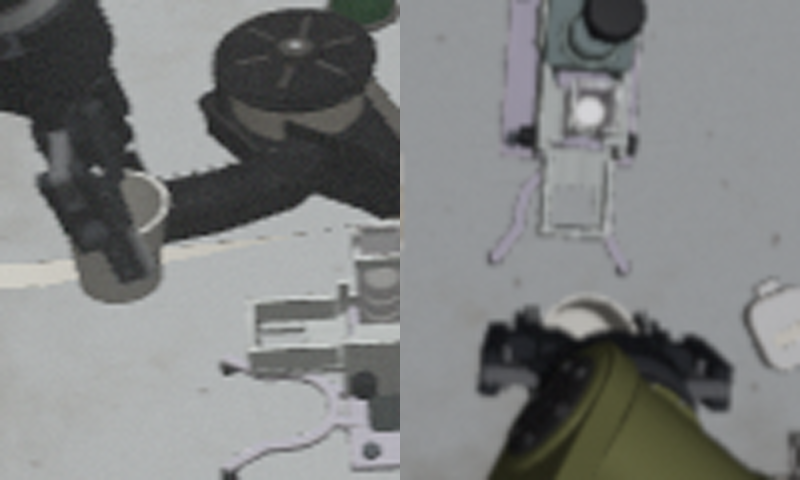

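The cup is held upright between the fingers; its front rim edge is at top (318,233.8). Ahead lies the cradle, with tips at about (293.5,225) and (326,227).

```bash
python3 -c "
from h import *
t=dict(np.load('t3.npz'));s=dict(np.load('s3.npz'))
print('front rim',onz(t,(318,233.8),172), 'rim right edge side',onz(s,(170+168/4,170+203/4),172),'foot low side',onz(s,(200,245.5),120))
"
```

```text
front rim [ 450.7714285  -217.43724053  172.        ] rim right edge side [ 453.24489728 -222.31911907  172.        ] foot low side [ 421.60505117 -238.17463187  120.        ]
```

```bash
python3 -m crank '[[-16,0,52,0,0,0,0],[-27,0,88,0,0,0,0],[-34,0,110,0,0,0,0],[-34.4,0,112,0,0,0,0],[-34.4,0,112,0,0,0,0]]'
python3 -c "
from h import *
u=np.array([np.cos(.09),-np.sin(.09),0])
p=np.array([507+14*u[0],-222.3+14*u[1],23.5])
plan((p-50*u,-.09,.3),(p-20*u,-.09,.3),(p-6*u,-.09,.3))"
```

```text
time_s: 7.0
position: [436.2, -214.3, 26.2]
ee_rot: [0.007, 0.988, -0.044, 0.15]
force: [-0.4, -0.2, 1.0]
opening: 0.681
grip_force: 27.3
[32.9  1.7 13. ] [ 0.0011 -0.0011  0.0011] rows>= 1.0
[61.5  1.7 21.9] [ 0.0011 -0.0011  0.0011] rows>= 2.0
[74.9  1.7 26.1] [ 0.0011 -0.0011  0.0011] rows>= 2.0
now [ 436.2 -214.3   26.2] [-0.4 -0.2  1. ] t 7.0 zaxis [ 0.295 -0.028 -0.955]
```

```bash
python3 -m crank '[[10,1,4,0,0,0,0],[22,1.7,9,0,0,0,0],[34,1.7,13,0,0,0,0],[45,1.7,16.7,0,0,0,0],[54,1.7,19.5,0,0,0,0],[61.5,1.7,22,0,0,0,0],[61.5,1.7,22,0,0,0,0],[61.5,1.7,22,0,0,0,0]]'
python3 -c "
from h import *
u=np.array([np.cos(.09),-np.sin(.09),0])
p=np.array([507+14*u[0],-222.3+14*u[1],23.5])
plan((p-6*u,-.09,.3))
from bench import ctrl
a=ctrl.snapshot('side');b=ctrl.snapshot('top');np.savez('s4.npz',**a);np.savez('t4.npz',**b)
f=lambda i,x,y:cv2.resize(i[y:y+120,x:x+100,::-1],None,fx=4,fy=4,interpolation=cv2.INTER_CUBIC)
cv2.imwrite('pics/s4.png',np.hstack([f(a['color'],205,190),f(b['color'],270,160)]))"
```

```text
time_s: 8.0
position: [500.3, -221.9, 22.5]
ee_rot: [0.007, 0.988, -0.044, 0.149]
force: [0.3, 0.4, 0.1]
opening: 0.68
grip_force: 27.3
[14.4 -0.2  3.4] [0.0008 0.     0.0003] rows>= 1.0
now [ 500.3 -221.9   22.5] [0.3 0.4 0.1] t 8.0 zaxis [ 0.294 -0.027 -0.955]
```

View pics/s4.png

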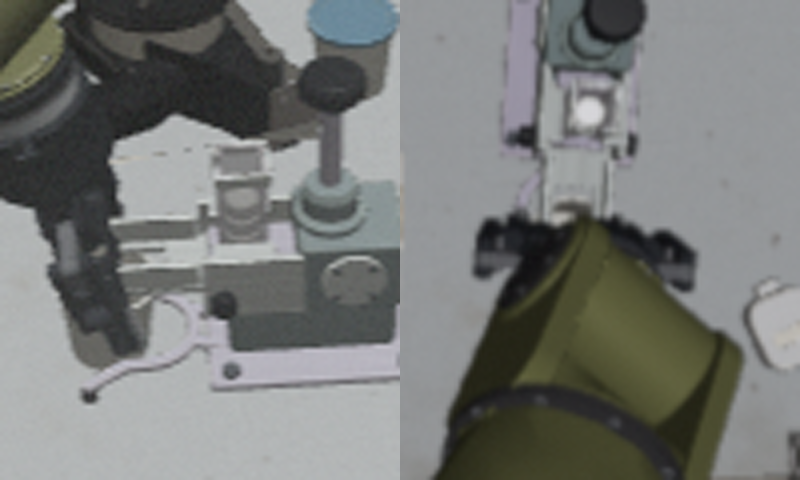

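The cup is entering beneath the head between the cradle arms, on the centre line and touching nothing. I'll push on gently, watching the force.

```bash
F(){ python3 -c "
from h import *
plan(([521,-223.6,22.5],-.09,.3))"; }
python3 -m crank '[[6,0,1.6,0,0,0,0],[12,0,3.2,0,0,0,0],[15,0,4.2,0,0,0,0],[15,0,4.2,0,0,0,0],[15,0,4.2,0,0,0,0]]'; F
python3 -m crank '[[1.5,0,0.5,0,0,0,0],[3,0,0.9,0,0,0,0],[3,0,0.9,0,0,0,0],[3,0,0.9,0,0,0,0]]'; F
```

```text
time_s: 8.72
position: [515.9, -223.4, 22.9]
ee_rot: [0.007, 0.988, -0.044, 0.149]
force: [0.3, -0.3, -0.9]
opening: 0.676
grip_force: 27.3
[ 4.7 -0.2  1.9] [ 0.0009 -0.0002  0.0003] rows>= 1.0
now [ 515.9 -223.4   22.9] [ 0.3 -0.3 -0.9] t 8.72 zaxis [ 0.294 -0.027 -0.955]
time_s: 9.22
position: [519.2, -223.7, 23.0]
ee_rot: [0.007, 0.988, -0.044, 0.149]
force: [-0.1, 0.1, -0.6]
opening: 0.675
grip_force: 27.3
[ 1.6 -0.3  1. ] [ 0.0009 -0.0003  0.0003] rows>= 1.0
now [ 519.2 -223.7   23. ] [-0.1  0.1 -0.6] t 9.22 zaxis [ 0.295 -0.027 -0.955]
```

```bash

python3 -m crank '[[1.5,0,0.5,0,0,0,0],[3,0,1,0,0,0,0],[3,0,1,0,0,0,0],[3,0,1,0,0,0,0]]'
python3 -c "
from h import *
plan(([525,-224,22.5],-.09,.3))
from bench import ctrl
a=ctrl.snapshot('side');b=ctrl.snapshot('top');np.savez('s5.npz',**a);np.savez('t5.npz',**b)
f=lambda i,x,y:cv2.resize(i[y:y+100,x:x+65,::-1],None,fx=6,fy=6,interpolation=cv2.INTER_CUBIC)
cv2.imwrite('pics/s5.png',np.hstack([f(a['color'],210,215),f(b['color'],282,160)]))"
```

```text
time_s: 9.72
position: [522.3, -223.9, 22.9]
ee_rot: [0.007, 0.988, -0.044, 0.149]
force: [-0.5, 1.7, -0.9]
opening: 0.678
grip_force: 27.3
[ 2.4 -0.2  1.2] [ 0.0008 -0.0003  0.0003] rows>= 1.0
now [ 522.3 -223.9   22.9] [-0.5  1.7 -0.9] t 9.72 zaxis [ 0.294 -0.027 -0.955]
```

View pics/s5.png

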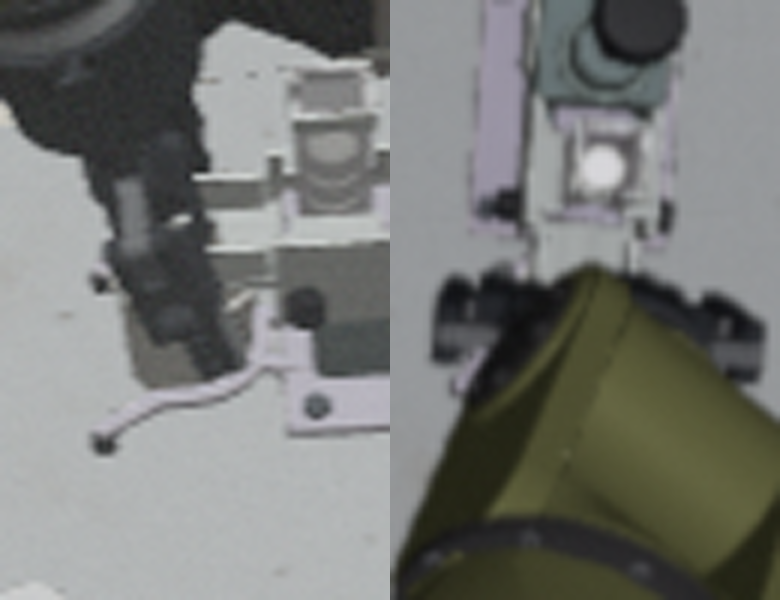

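```bash
python3 -c "
from h import *
s=dict(np.load('s5.npz'))
print(onz(s,(210+140/6,215+372/6),4))"
python3 -m crank '[[1,0,0.3,0,0,0,0],[2,0,0.6,0,0,0,0],[2,0,0.6,0,0,0,0]]'
python3 -m crank '[[1,0,0.3,0,0,0,0],[2,0,0.6,0,0,0,0],[2,0,0.6,0,0,0,0]]'
```

```text
[ 489.86769171 -232.40661993    4.        ]
time_s: 10.2
position: [524.5, -224.1, 23.1]
ee_rot: [0.007, 0.988, -0.044, 0.149]
force: [-2.6, 2.0, 2.3]
opening: 0.682
grip_force: 27.4
time_s: 10.58
position: [526.7, -224.4, 23.5]
ee_rot: [0.007, 0.988, -0.044, 0.15]
force: [-5.6, 4.0, 10.2]
opening: 0.68
grip_force: 27.7
```

```bash
python3 -m crank '[[0,0,0,0,0,0,1],[0,0,0,0,0,0,1],[0,0,0,0,0,0,1],[0,0,0,0,0,0,1],[0,0,0,0,0,0,1]]'
python3 -m crank '[[0,0,-20,0,0,0,1],[0,0,-60,0,0,0,1],[0,0,-120,0,0,0,1],[0,0,-175,0,0,0,1],[0,0,-175,0,0,0,1],[0,0,-175,0,0,0,1]]'
python3 -c "
from h import *
plan(([420,-215,230],-.09,0))
from bench import ctrl
a=ctrl.snapshot('side');b=ctrl.snapshot('top');np.savez('s6.npz',**a);np.savez('t6.npz',**b)
f=lambda i,x,y:cv2.resize(i[y:y+100,x:x+65,::-1],None,fx=6,fy=6,interpolation=cv2.INTER_CUBIC)
cv2.imwrite('pics/s6.png',np.hstack([f(a['color'],210,215),f(b['color'],282,160)]))"
```

```text
time_s: 11.2
position: [526.5, -224.4, 23.0]
ee_rot: [0.007, 0.988, -0.044, 0.149]
force: [-0.7, 0.5, 0.3]
opening: 0.999
grip_force: 0.0
time_s: 11.95
position: [474.8, -219.5, 189.6]
ee_rot: [0.007, 0.988, -0.044, 0.149]
force: [-0.4, -0.0, 0.2]
opening: 1.004
grip_force: 0.0
[-40.6   0.5 -54.8] [ 8.e-04 -3.e-01  1.e-04] rows>= 2.0
now [ 474.8 -219.5  189.6] [-0.4 -0.   0.2] t 11.95 zaxis [ 0.294 -0.027 -0.955]
```

View pics/s6.png

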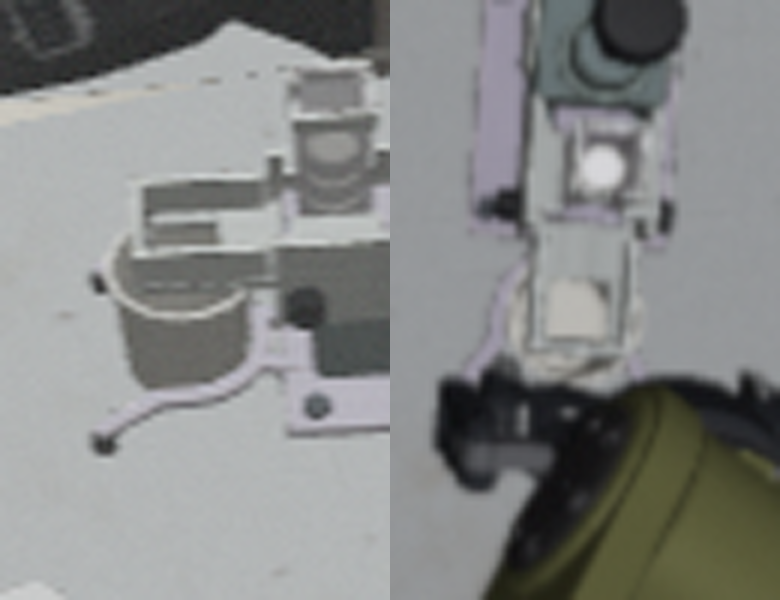

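The cup stands upright in the cradle under the head. In the top view its rim spans u 302 to 324.5, with its near edge at v≈224. In the side view the rim's left edge is at (227.5,259). I'll check these against the seat.

```bash
python3 -c "
from h import *
t=dict(np.load('t6.npz'));s=dict(np.load('s6.npz'))
print('front',onz(t,(282+185/6,160+385/6),52),'l',onz(t,(302,214),52),'r',onz(t,(324.5,214),52))
print('side left rim',onz(s,(210+105/6,215+265/6),52),'foot left',onz(s,(210+140/6,215+375/6),2),'rim near',onz(s,(210+178/6,215+316/6),52))
v=np.array(s['world_from_camera'])[:3,0];print(v)
k,sz=blob(t['color'],(0,0,0),(180,255,75),(313,150,24,22));print(k,sz,onz(t,k,194))
plan(([614.5,-232.2,230],-.09,0),([474,-219.5,230],-.09,0))
"
```

```text
front [ 476.581438   -222.54291499   52.        ] l [ 503.88929655 -195.08433075   52.        ] r [ 502.56879154 -254.22129073   52.        ]
side left rim [ 480.19365611 -220.50749212   52.        ] foot left [ 489.81032573 -232.06317067    2.        ] rim near [ 504.12595226 -253.02853132   52.        ]
[ 0.98634054 -0.1631916  -0.02237927]
[322.71375561 162.78511906] (15.352288246154785, 15.880728721618652) [ 614.58709255 -231.67344586  194.        ]
[146.3   0.3   1.8] [-1.000e-04 -2.983e-01  2.000e-04] rows>= 3.0
[ 11.5   0.3 -39.7] [-1.000e-04 -2.983e-01  2.000e-04] rows>= 2.0
now [ 474.7 -219.3  188.7] [ 0.8  0.4 -0.3] t 12.05 zaxis [ 0.293 -0.026 -0.956]
```

```bash
python3 -m crank '[[12,0,-44,0,-0.15,0,0],[12,0,-44,0,-0.298,0,0],[12,0,-44,0,-0.298,0,0],[12,0,-44,0,-0.298,0,0],[12,0,-44,0,-0.298,0,0],[12,0,-44,0,-0.298,0,0]]' 40
python3 -c "
from h import *
plan(([614.6,-232,215],-.09,0))"
```

```text
time_s: 12.8
position: [473.1, -219.4, 235.7]
ee_rot: [0.001, 0.999, -0.045, 0.002]
force: [-0.0, -0.2, 0.0]
opening: 0.003
grip_force: 0.0
[142.   -0.2  21.2] [ 0.0009 -0.0031 -0.0003] rows>= 3.0
now [ 473.1 -219.4  235.7] [-0.  -0.2  0. ] t 12.8 zaxis [ 0.003 -0.001 -1.   ]
```

```bash
python3 -m crank '[[50,0,5,0,0,0,0],[100,0,10,0,0,0,0],[142,0,21,0,-0.003,0,0],[142,0,21,0,-0.003,0,0],[142,0,21,0,-0.003,0,0]]'
python3 -c "
from h import *
plan(([614.6,-232,190],-.09,0))"
python3 -m crank '[[0,0,10,0,0,0,0],[0,0,18,0,0,0,0],[0,0,24,0,0,0,0],[0,0,24,0,0,0,0],[0,0,24,0,0,0,0]]'
```

```text
time_s: 13.42
position: [614.4, -232.2, 215.2]
ee_rot: [0.0, 0.999, -0.045, -0.0]
force: [-0.1, -0.4, 0.5]
opening: 0.003
grip_force: 0.0
[ 0.2 -0.2 25.2] [ 0.0009  0.0006 -0.0001] rows>= 1.0
now [ 614.4 -232.2  215.2] [-0.1 -0.4  0.5] t 13.43 zaxis [-0.001 -0.001 -1.   ]
time_s: 14.05
position: [614.9, -232.2, 191.4]
ee_rot: [0.001, 0.999, -0.045, -0.0]
force: [-2.8, -0.1, 2.1]
opening: 0.001
grip_force: 0.8
```

```bash
cat > chk.py <<'E'
import sys
from bench import ctrl
s=ctrl.get_state();f=s["force"][2];print("z %.1f F"%s["position"][2],s["force"].round(1));sys.exit(f>float(sys.argv[1]))
E
python3 -m crank '[[0,0,5,0,0,0,0],[0,0,9,0,0,0,0],[0,0,9,0,0,0,0]]' | grep -E "pos|force" && python3 chk.py 9 &&
python3 -m crank '[[0,0,5,0,0,0,0],[0,0,9,0,0,0,0],[0,0,9,0,0,0,0]]' >/dev/null && python3 chk.py 9 &&
python3 -m crank '[[0,0,5,0,0,0,0],[0,0,9,0,0,0,0],[0,0,9,0,0,0,0]]' >/dev/null && python3 chk.py 9 &&
python3 -m crank '[[0,0,3,0,0,0,0],[0,0,6,0,0,0,0],[0,0,6,0,0,0,0]]' >/dev/null && python3 chk.py 9
```

```text
position: [615.0, -232.2, 181.8]
force: [1.9, -0.8, 2.1]
grip_force: 1.3
z 181.8 F [ 1.9 -0.8  2.1]False
```

```bash
sed -i 's/sys.exit(f>float(sys.argv\[1\]))/sys.exit(int(f>float(sys.argv[1])))/' chk.py
python3 -m crank '[[0,0,5,0,0,0,0],[0,0,9,0,0,0,0],[0,0,9,0,0,0,0]]' >/dev/null && python3 chk.py 8 &&
python3 -m crank '[[0,0,5,0,0,0,0],[0,0,9,0,0,0,0],[0,0,9,0,0,0,0]]' >/dev/null && python3 chk.py 8 &&
python3 -m crank '[[0,0,2,0,0,0,0],[0,0,4,0,0,0,0],[0,0,4,0,0,0,0]]' >/dev/null && python3 chk.py 8
```

```text
z 172.9 F [ 2.4 -2.2  4.5]
z 164.1 F [ 1.6 -0.8  4.1]
z 160.4 F [ 2.  -0.1  4.7]
```

```bash

python3 -m crank '[[0,0,1.5,0,0,0,0],[0,0,3,0,0,0,0],[0,0,3,0,0,0,0]]' >/dev/null && python3 chk.py 8.5 &&
python3 -m crank '[[0,0,1,0,0,0,0],[0,0,1,0,0,0,0]]' >/dev/null && python3 chk.py 8.5 &&
python3 -m crank '[[0,0,1,0,0,0,0],[0,0,1,0,0,0,0]]' >/dev/null && python3 chk.py 8.5 &&
python3 -m crank '[[0,0,1,0,0,0,0],[0,0,1,0,0,0,0]]' >/dev/null && python3 chk.py 8.5 &&
python3 -m crank '[[0,0,1,0,0,0,0],[0,0,1,0,0,0,0]]' >/dev/null && python3 chk.py 8.5 &&
python3 -m crank '[[0,0,1,0,0,0,0],[0,0,1,0,0,0,0]]' >/dev/null && python3 chk.py 8.5 &&
python3 -m crank '[[0,0,1,0,0,0,0],[0,0,1,0,0,0,0]]' >/dev/null && python3 chk.py 8.5 &&
python3 -m crank '[[0,0,1,0,0,0,0],[0,0,1,0,0,0,0]]' >/dev/null && python3 chk.py 8.5
```

```text
z 157.5 F [2.2 0.3 4.9]
z 156.5 F [ 1.3 -0.4  5.1]
z 155.5 F [ 2.4 -0.4  5.6]
z 154.6 F [ 1.  -0.1  6. ]
z 153.6 F [2.1 0.2 6.1]
z 152.6 F [ 0.6 -0.3  5.8]
z 151.6 F [ 1.1 -0.7  6.2]
z 150.7 F [ 0.5 -1.4  6.1]
```

```bash

python3 -m crank '[[0,0,1,0,0,0,0],[0,0,1,0,0,0,0]]' >/dev/null && python3 chk.py 8.5 &&
python3 -m crank '[[0,0,1,0,0,0,0],[0,0,1,0,0,0,0]]' >/dev/null && python3 chk.py 8.5 &&
python3 -m crank '[[0,0,1,0,0,0,0],[0,0,1,0,0,0,0]]' >/dev/null && python3 chk.py 8.5 &&
python3 -m crank '[[0,0,1,0,0,0,0],[0,0,1,0,0,0,0]]' >/dev/null && python3 chk.py 8.5 &&
python3 -m crank '[[0,0,1,0,0,0,0],[0,0,1,0,0,0,0]]' >/dev/null && python3 chk.py 8.5 &&
python3 -m crank '[[0,0,1,0,0,0,0],[0,0,1,0,0,0,0]]' >/dev/null && python3 chk.py 8.5 &&
python3 -m crank '[[0,0,1,0,0,0,0],[0,0,1,0,0,0,0]]' >/dev/null && python3 chk.py 8.5 &&
python3 -m crank '[[0,0,1,0,0,0,0],[0,0,1,0,0,0,0]]' >/dev/null && python3 chk.py 8.5
```

```text
z 149.6 F [0.4 0.1 6.1]
z 148.7 F [ 0.5 -0.5  6.4]
z 147.7 F [ 0.7 -0.6  6.4]
z 146.7 F [ 1.3 -0.8  6.7]
z 145.7 F [1.4 0.8 5.5]
z 144.7 F [ 0.9 -0.8  7.1]
z 143.7 F [ 1.  -0.3  6.5]
z 142.7 F [ 1.7 -0.2  7.6]
```

```bash

python3 -m crank '[[0,0,0.7,0,0,0,0],[0,0,0.7,0,0,0,0]]' >/dev/null && python3 chk.py 9 &&
python3 -m crank '[[0,0,0.7,0,0,0,0],[0,0,0.7,0,0,0,0]]' >/dev/null && python3 chk.py 9 &&
python3 -m crank '[[0,0,0.7,0,0,0,0],[0,0,0.7,0,0,0,0]]' >/dev/null && python3 chk.py 9 &&
python3 -m crank '[[0,0,0.7,0,0,0,0],[0,0,0.7,0,0,0,0]]' >/dev/null && python3 chk.py 9 &&
python3 -m crank '[[0,0,0.7,0,0,0,0],[0,0,0.7,0,0,0,0]]' >/dev/null && python3 chk.py 9 &&
python3 -m crank '[[0,0,0.7,0,0,0,0],[0,0,0.7,0,0,0,0]]' >/dev/null && python3 chk.py 9 &&
python3 -m crank '[[0,0,0.7,0,0,0,0],[0,0,0.7,0,0,0,0]]' >/dev/null && python3 chk.py 9
```

```text
z 142.4 F [-1.8  1.8  9. ]
z 142.0 F [-3.6  1.  12.1]
```

```bash
python3 -m crank '[[0,0,0.4,0,0,0,0],[0,0,0.4,0,0,0,0]]' >/dev/null; python3 chk.py 99
```

```text
z 141.9 F [-3.3  1.1 14.6]
```

```bash
python3 -m crank '[[0,0,0,0,0,0,0]]' >/dev/null; python3 chk.py 99
python3 -m crank '[[0,0,-8,0,0,0,0],[0,0,-18,0,0,0,0],[0,0,-30,0,0,0,0],[0,0,-42,0,0,0,0],[0,0,-54,0,0,0,0],[0,0,-75,0,0,0,0],[0,0,-100,0,0,0,0],[0,0,-100,0,0,0,0],[0,0,-100,0,0,0,0]]'
python3 -m crank '[[-60,0,-100,0,0,0,0],[-120,0,-100,0,0,0,0],[-180,0,-100,0,0,0,0],[-220,0,-100,0,0,0,0],[-220,0,-100,0,0,0,0],[-220,0,-100,0,0,0,0]]'|head -2
python3 -c "
from h import *
from bench import ctrl
a=ctrl.snapshot('side');b=ctrl.snapshot('top')
f=lambda i,x,y:cv2.resize(i[y:y+100,x:x+65,::-1],None,fx=6,fy=6,interpolation=cv2.INTER_CUBIC)
cv2.imwrite('pics/s7.png',np.hstack([f(a['color'],235,195),f(b['color'],282,145)]))
t=dict(np.load('top0.npz'))['color'];cv2.imwrite('pics/d.png',cv2.absdiff(t,b['color']))
k,sz=blob(b['color'],(0,0,0),(180,255,75),(313,150,24,22));print(k)"
```

```text
z 141.9 F [-2.2  1.3 13.7]
time_s: 21.68
position: [614.5, -232.0, 239.2]
ee_rot: [0.0, 0.999, -0.045, -0.001]
force: [-0.1, -0.4, 0.0]
opening: 0.005
grip_force: 0.0
time_s: 22.42
position: [395.8, -212.4, 340.2]
[322.71223164 162.77414417]
```

View pics/s7.png

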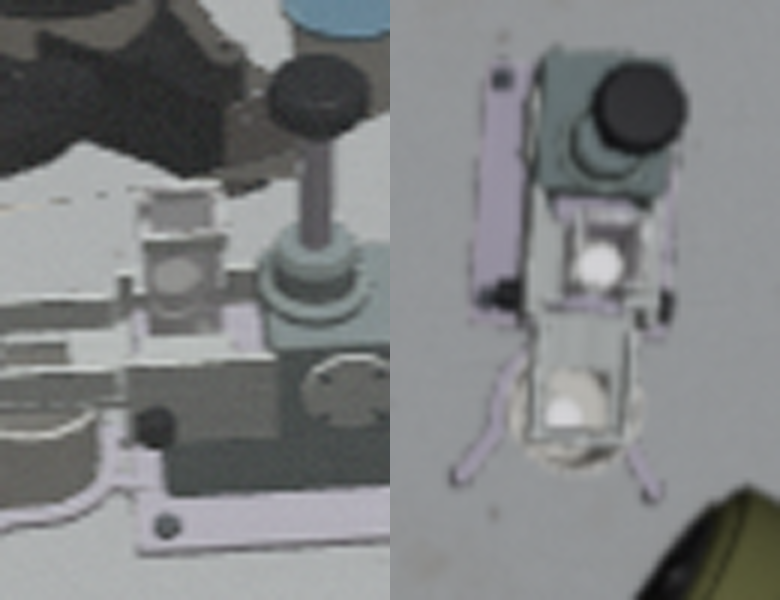

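The capsule shows in the cup at about top (311,213), the knob is back at (322.7,162.8) as before, and the cup is still home. Handing in.

```bash
python3 -c "
from bench import ctrl
print(ctrl.hand_in())"
```

```text
the job is handed in; nothing more can be done
None
```

I handed the job in at about 22.5 s of the 54 s: the open cup is home in the cradle with one capsule in it, the knob was pressed once to its stop at about 14 N and is fully up again, and the arm is clear (no verdict was returned).

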